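Get the pastry counter ready for opening

TASK

Get the self-service pastry counter ready for opening. Move every fresh tartlet from the baking mat to an empty place in the row of its own kind on the display tray (flat-topped custard with custard, peaked meringue with meringue), so that both rows stand straight and evenly spaced, and hang every washed pair of tongs from the caddy astride the tong rail, one leg on each side of the bar and square to it, with at least a finger's width free between neighbouring pairs. Keep the tartlets upright and leave everything else on the counter where it is; if a tartlet gets knocked out of its place, put it back.

Things in the scene. Friction and masses are not known exactly. Their poses are not given: they have to be found in the camera images.
- rail: Tong rail, fixed: a straight level round steel bar 10 mm thick, axis 150 mm above the counter, along the rail's own y axis, between two upright posts 12 mm thick at y = -136 and 136 mm (round feet 56 mm across, 5 mm high). Origin on the counter under the bar's middle; x points across the bar.
- caddy: Draining caddy of sheet steel for the washed tongs, fixed, 66 x 139 x 70 mm high, open above, with four cells in a row along its own y axis (cell centres at y = -51, -17, 17, 51 mm, each cell 60 mm along x by about 31 mm along y inside, floor 3 mm thick). Origin: centre of the underside.
- tray: Display tray: flat steel sheet, fixed, 190 x 330 x 3 mm, no rim, for two rows of four. Origin: centre of underside; rows along y, places at y = -117, -39, 39, 117 mm. Custard row (nearer the robot) at x = -45 mm: filled at y = -117 and 39, empty at -39 and 117. Meringue row at x = 45 mm: filled at y = -39 and 117, empty at -117 and 39.
- mat: Brown silicone baking mat, fixed, 130 x 300 mm, 2 mm thick, on which the fresh tartlets stand in any order, in a line along its own y axis, about 70 mm apart. Origin: centre of the underside.
- custard1: Fresh custard tartlet: a flat, smooth top, 27 mm high. Its pastry shell is round, 25 mm high, 54 mm across at the foot and 60 mm at the rim, about 60 g, firm enough to be gripped by its side with 20 N. Starts on the baking mat; may be absent. Origin: centre of the underside, z up.
- custard2: Fresh custard tartlet: a flat, smooth top, 27 mm high. Its pastry shell is round, 25 mm high, 54 mm across at the foot and 60 mm at the rim, about 60 g, firm enough to be gripped by its side with 20 N. Starts on the baking mat; may be absent. Origin: centre of the underside, z up.
- meringue1: Fresh meringue tartlet: a piped peak on top, 47 mm high overall (the peak, up to 46 mm wide at its foot, starts at 25 mm). Its pastry shell is round, 25 mm high, 54 mm across at the foot and 60 mm at the rim, about 60 g, firm enough to be gripped by its side with 20 N. Starts on the baking mat; may be absent. Origin: centre of the underside, z up.
- meringue2: Fresh meringue tartlet: a piped peak on top, 47 mm high overall (the peak, up to 46 mm wide at its foot, starts at 25 mm). Its pastry shell is round, 25 mm high, 54 mm across at the foot and 60 mm at the rim, about 60 g, firm enough to be gripped by its side with 20 N. Starts on the baking mat; may be absent. Origin: centre of the underside, z up.
- custard_set1: Custard tartlet: a flat, smooth top, 27 mm high, with the same shell as the fresh ones, already standing in its place in the custard row of the display tray. Origin: centre of the underside.
- custard_set2: Custard tartlet: a flat, smooth top, 27 mm high, with the same shell as the fresh ones, already standing in its place in the custard row of the display tray. Origin: centre of the underside.
- meringue_set1: Meringue tartlet: a piped peak on top, 47 mm high overall (the peak, up to 46 mm wide at its foot, starts at 25 mm), with the same shell as the fresh ones, already standing in its place in the meringue row of the display tray. Origin: centre of the underside.
- meringue_set2: Meringue tartlet: a piped peak on top, 47 mm high overall (the peak, up to 46 mm wide at its foot, starts at 25 mm), with the same shell as the fresh ones, already standing in its place in the meringue row of the display tray. Origin: centre of the underside.
- tongs1: Small stiff steel tongs, 60 g: strip 22 mm wide, 3 mm thick, bent to an upside-down U 117 mm high. Starts upright in a caddy cell, bow up; may be absent. Origin: midway between the feet; z up, x from leg to leg. Legs parallel at z 65-100 mm (34 mm outside, 28 mm inside: grip here across the legs), spread to 51 mm outside at the feet. Underside of the round bow (z = 114 mm) rests on the bar.
- tongs2: Small stiff steel tongs, 60 g: strip 22 mm wide, 3 mm thick, bent to an upside-down U 117 mm high. Starts upright in a caddy cell, bow up; may be absent. Origin: midway between the feet; z up, x from leg to leg. Legs parallel at z 65-100 mm (34 mm outside, 28 mm inside: grip here across the legs), spread to 51 mm outside at the feet. Underside of the round bow (z = 114 mm) rests on the bar.
- tongs3: Small stiff steel tongs, 60 g: strip 22 mm wide, 3 mm thick, bent to an upside-down U 117 mm high. Starts upright in a caddy cell, bow up; may be absent. Origin: midway between the feet; z up, x from leg to leg. Legs parallel at z 65-100 mm (34 mm outside, 28 mm inside: grip here across the legs), spread to 51 mm outside at the feet. Underside of the round bow (z = 114 mm) rests on the bar.
- tongs4: Small stiff steel tongs, 60 g: strip 22 mm wide, 3 mm thick, bent to an upside-down U 117 mm high. Starts upright in a caddy cell, bow up; may be absent. Origin: midway between the feet; z up, x from leg to leg. Legs parallel at z 65-100 mm (34 mm outside, 28 mm inside: grip here across the legs), spread to 51 mm outside at the feet. Underside of the round bow (z = 114 mm) rests on the bar.
- dredger: Aluminium sugar shaker, 56 mm across, 95 mm tall; not part of the job, leave it where it is. Origin: centre of the underside.
- jam: Jam jar, 54 mm across, 75 mm tall; not part of the job, leave it where it is. Origin: centre of the underside.
- mug: White mug, 76 mm across, 85 mm tall; not part of the job, leave it where it is. Origin: centre of the underside.
- ramekin: Small white ramekin, 70 mm across, 40 mm tall; not part of the job, leave it where it is. Origin: centre of the underside.
- eclair1: Eclair in a paper case behind the rail, 121 mm long, 31 mm tall; not part of the job, leave it where it is. Origin: centre of the underside.
Not all that is in view belongs to the job. What is shaped like the meringue2 but purple is not meant.

How it is judged:
By the outcome, as a careful person would: the job done as asked, in the order asked, and still so for the second after the job is handed in, with the robot touching nothing.
Of custard1, custard2, meringue1, meringue2 only 3 to 4 are there at a start; the rules pass over those that are not, and their reading is None.
Of tongs1, tongs2, tongs3, tongs4 only 3 to 4 are there at a start; the rules pass over those that are not, and their reading is None.
At some moment in a run one of custard1, custard2, meringue1, meringue2 may be knocked a few centimetres aside while the robot is not near it.
It also fails if it takes over 210 s, if anything falls off the work surface, if the arm or the gripper's body presses on something with over 40 N, if the wrist force passes 120 N, or if a joint passes its speed limit or range.

ROBOT

A 6-joint arm with a two-finger parallel gripper is mounted at the origin on the work surface. World frame = base frame: x ahead of the robot, y to its left, z up, the work surface at z = 0. Lengths are in mm, angles in rad, forces in N, time in s.
With the tool pointing down it reaches from about 275 to 725 mm from the base axis. Payload 15.9 kg.
Tool frame: the origin (TCP) lies at the very end of the fingers, on their centre line; the grasp point (between the pads) lies 19 mm behind it (hold_point_z is the distance from the TCP to the grasp point, in mm); z points along the fingers, x is the direction in which the jaws open and shut, and the axes are right-handed (so a half turn about z gives the same grasp; the last joint's range is limited). The gripper opens to 85 mm and grips with 20 to 120 N. Pads are 22 mm wide; open, the fingers measure 114 mm over their backs; the gripper's body (76 mm by 85 mm) begins 54 mm behind the grasp point. The pads swing forward as they close: fully open they stand 13 mm farther back than shut.
Start: joints at [-1.159, 0.213, -0.034, 1.323, 0, 1.571], TCP at [200.122, -458.188, 193.406] pointing down, gripper open.
Joint ranges: [-2.98, 2.98], [-0.74, 1.72], [-1.14, 1.35], [-2.1, 2.04], [-1.57, 1.44], [-3.14, 3.14]. Speed limits (rad/s): [1.89, 1.89, 2.39, 2.57, 3.14, 3.14].

INTERFACE

Orientations are given as a unit quaternion [w, x, y, z].
In Python, from workcell import * gives the robot as it stands. The module is installed in compiled form; this text tells all that it offers. Calls block until the motion is done:
- move_to(position, orientation): joint-space move of the TCP to a pose.
- movel(position, rot=None, vel=150, threshold=None): straight line of the TCP; rot=None keeps the orientation; vel is the mean speed in mm/s. With threshold (N) it stops when the force on the tool has changed by that much, and returns True; else False.
- movej(angles): joint-space move.
- set_gripper(opening): opening from 0.0 (shut) to 1.0 (fully open); the grip force is fixed at half the most; returns when the fingers have stopped.
- wait(seconds).
- solve_ik(position, orientation): joint angles nearest the present ones, or None.
- observe(): the state.
- capture(name): name is "scene" or "top"; returns (picture, depth): 384x512x3 uint8, blue, green, red; 384x512 float32, mm along the optical axis (not along the pixel's ray), 0 where there is no reading.
- calibration(name): a dict with "mtx" (3x3 intrinsics, pixels), "k1" (the pictures are not rectified: a ray, as slopes to the right and down, at radius r is drawn at 1 + k1 r^2 times it, then the intrinsics apply), "T" (4x4, takes a point from camera to world coordinates). Camera axes: x right, y up, looking along -z (the intrinsics and any distortion apply to the point x, -y, -z); pixel columns grow to the right and rows downward; lengths in mm; the calibration is good to about 2 mm. A picture is of the moment at which its call begins. calibration takes no time and is no camera call.
A pose or a line that the arm cannot do raises PlanningError and nothing moves.
- finish_job(): hands the job in, once; it reports no verdict.
The state is a dict: "time_s": time; "joint_positions": joint angles; "qvel": joint speeds; "tau": joint torques, N m; "position": TCP position; "tcp_rot": TCP orientation; "ft_force": force on the tool from outside, world axes, zero at the start; "ft_torque": the same for the moment, N m; "width": opening from 0.0 (shut) to 1.0 (fully open).
Only numpy, scipy, OpenCV 4.12 (cv2) and the standard library are available. Lean on these libraries where they do the work, as an engineer would, in place of code of your own. Each camera call takes 0.05 s, during which the arm holds its last target.

## Working session

There is one attempt and no reset: what is moved stays moved. The work goes in short steps, each a Python script; the robot and the scene stay as the last script left them, time stands still between calls to the robot, and variables do not carry over. Pictures are saved under pics/ and viewed, and the job is handed in when it is done.

```bash
mkdir -p pics; ls
python3 - <<'E'
from workcell import *
import cv2, numpy as np
s=observe(); print(s['time_s'],s['position'],s['tcp_rot'],s['width'])
for n in ("scene","top"):
    p,d=capture(n); cv2.imwrite(f'pics/{n}0.png',p); np.save(f'pics/{n}0.npy',d)
    c=calibration(n); print(n,c['mtx'].tolist() if hasattr(c['mtx'],'tolist') else c['mtx'],c['k1'],np.round(c['T'],3).tolist(), (d==0).mean())
    cv2.imwrite(f'pics/{n}0b.png',cv2.resize(p,(800,600),interpolation=cv2.INTER_CUBIC))
E
```

```text
pics
0.0 [ 199.9646696  -457.85845406  192.93130572] [-2.99879253e-04  8.36725523e-01 -5.47622223e-01 -4.57664926e-04] 1.0002995576922142
scene [[458.73040488592, 0.0, 257.522989416247], [0.0, 458.73040488592, 177.50078428084115], [0.0, 0.0, 1.0]] -0.04295626666561473 [[-0.235, -0.701, 0.673, 1317.95], [0.972, -0.168, 0.164, 191.479], [-0.002, 0.693, 0.721, 859.476], [0.0, 0.0, 0.0, 1.0]] 0.0042572021484375
top [[459.90753088564827, 0.0, 250.57066660934657], [0.0, 459.90753088564827, 192.30772346311556], [0.0, 0.0, 1.0]] -0.0009163937421373068 [[-0.002, 0.999, -0.046, 467.435], [-1.0, -0.003, -0.014, 10.635], [-0.014, 0.046, 0.999, 1268.359], [0.0, 0.0, 0.0, 1.0]] 0.003916422526041667
```

View pics/scene0b.png

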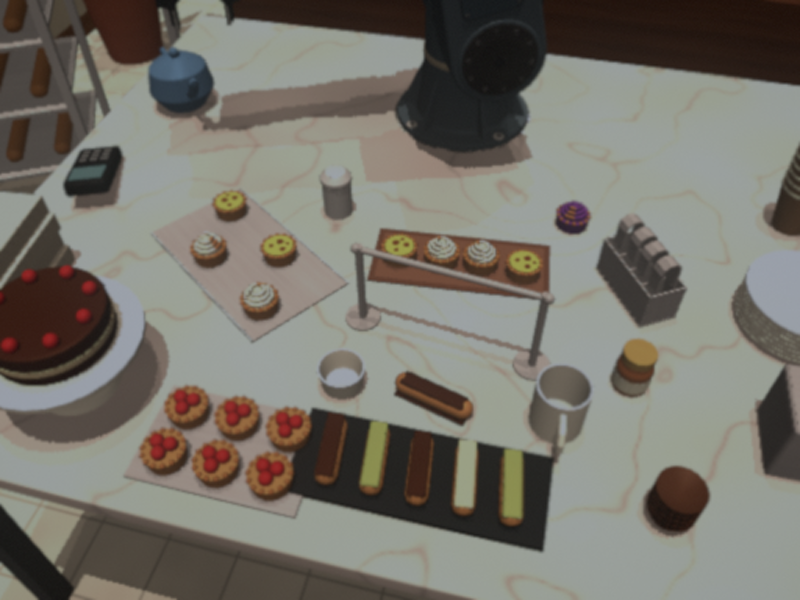

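View pics/top0b.png

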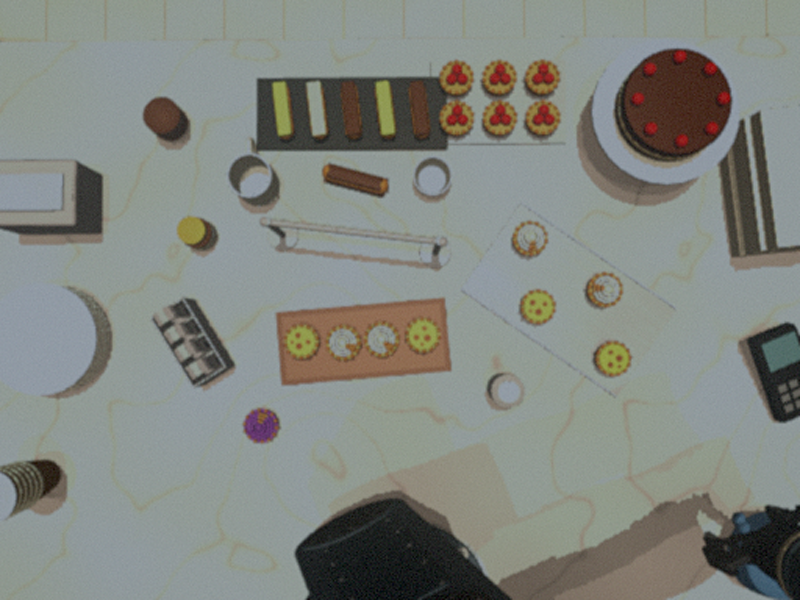

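```bash
cat > h.py <<'E'
from workcell import *
import cv2, numpy as np
from scipy.spatial.transform import Rotation as R
CAL={n:calibration(n) for n in("scene","top")}
def rays(n,px):
    c=CAL[n]; px=np.atleast_2d(px).astype(float)
    u=cv2.undistortPoints(px.reshape(-1,1,2),np.array(c['mtx']),np.array([c['k1'],0,0,0.])).reshape(-1,2)
    T=np.array(c['T']); d=np.c_[u[:,0],-u[:,1],-np.ones(len(u))]@T[:3,:3].T
    return T[:3,3],d
def onplane(n,px,z):
    o,d=rays(n,px); return o+d*((z-o[2])/d[:,2])[:,None]
def proj(n,P):
    c=CAL[n];T=np.array(c['T']);q=(np.atleast_2d(P)-T[:3,3])@T[:3,:3]
    a=np.c_[q[:,0]/-q[:,2],-q[:,1]/-q[:,2]]; r2=(a**2).sum(1,keepdims=True); a=a*(1+c['k1']*r2)
    m=np.array(c['mtx']); return np.c_[a[:,0]*m[0,0]+m[0,2],a[:,1]*m[1,1]+m[1,2]]
def crop(p,x0,x1,y0,y1,name):
    k=min(800/(x1-x0),600/(y1-y0)); k=int(k) if k>=1 else k
    cv2.imwrite('pics/'+name,cv2.resize(p[y0:y1,x0:x1],None,fx=k,fy=k,interpolation=cv2.INTER_CUBIC)); return k
E
python3 - <<'E'
from h import *
p=cv2.imread('pics/top0.png'); s=cv2.imread('pics/scene0.png')
t=crop(p,90,170,180,285,'caddy_t.png');print(t)
print(crop(s,370,450,130,210,'caddy_s.png'))
print(crop(p,165,440,125,260,'mid_t.png'))
print(crop(p,160,300,130,180,'rail_t.png'))
a=cv2.hconcat([cv2.resize(cv2.imread('pics/caddy_t.png'),(400,525)),cv2.resize(cv2.imread('pics/caddy_s.png'),(400,525))]);cv2.imwrite('pics/caddy.png',a)
E
```

```text
5
7
2
5
```

View pics/caddy.png

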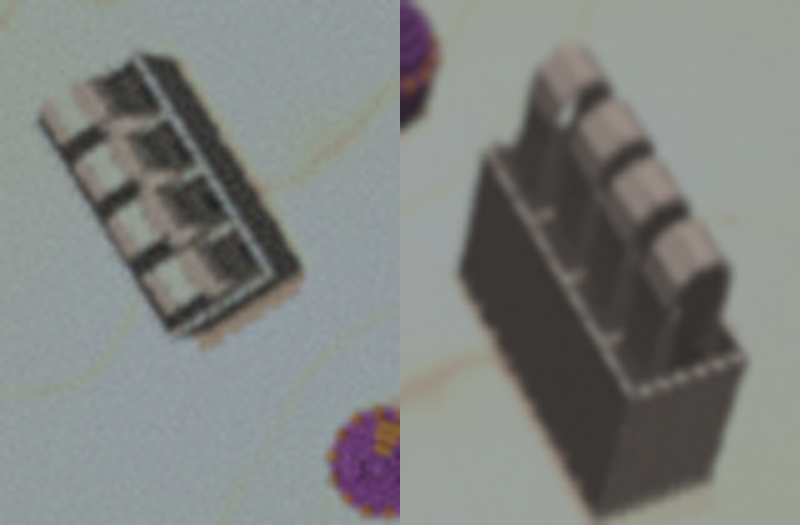

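View pics/mid_t.png

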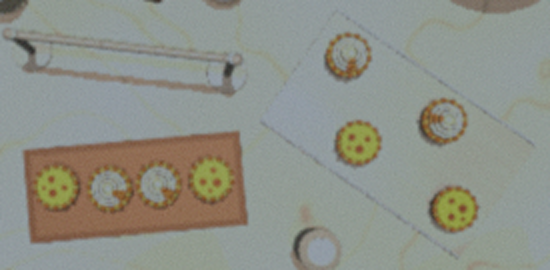

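View pics/rail_t.png

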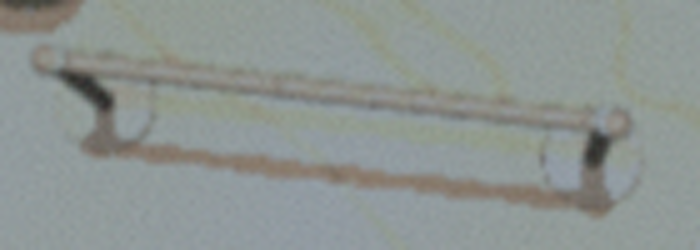

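```bash
cat >> h.py <<'E'
def heights(n,d):
    c=CAL[n];T=np.array(c['T'])
    v,u=np.mgrid[0:d.shape[0],0:d.shape[1]]
    _,dirs=rays(n,np.c_[u.ravel(),v.ravel()])
    P=T[:3,3]+dirs*d.reshape(-1,1); P[d.ravel()==0]=np.nan
    return P.reshape(d.shape+(3,))
def find_tarts(p=None,d=None,region=None,verbose=False):
    """blobs of tartlet size above counter in top view: [(x,y,kind,zmax,npx)]"""
    if p is None: p,d=capture('top')
    P=heights('top',d); z=P[...,2]
    m=((z>14)&(z<60)).astype(np.uint8)
    m=cv2.morphologyEx(m,cv2.MORPH_OPEN,np.ones((3,3),np.uint8))
    hsv=cv2.cvtColor(p,cv2.COLOR_BGR2HSV)
    n,lab,st,ce=cv2.connectedComponentsWithStats(m)
    out=[]
    for i in range(1,n):
        if not 200<st[i,4]<750: continue
        b=lab==i
        ct=max(cv2.findContours(b.astype(np.uint8),cv2.RETR_EXTERNAL,cv2.CHAIN_APPROX_NONE)[0],key=len)
        mo=cv2.moments(cv2.convexHull(ct)); px=[mo['m10']/mo['m00'],mo['m01']/mo['m00']]
        q=onplane('top',px,20)[0]
        core=(np.hypot(*(np.mgrid[0:384,0:512]-np.array([px[1],px[0]])[:,None,None]))<6)
        h,s,_=[np.median(hsv[...,k][core]) for k in range(3)]
        z9=np.nanpercentile(z[b],95)
        kind='c' if z9<34 else 'm'
        out.append((q[0],q[1],kind,z9,st[i,4],h,s,px[0],px[1]))
    return out
E
python3 - <<'E'
from h import *
p=cv2.imread('pics/top0.png'); d=np.load('pics/top0.npy')
P=heights('top',d)
print(np.nanmedian(P[270:300,100:160,2]),np.nanstd(P[270:300,100:160,2]))
for t in find_tarts(p,d): print(np.round(t[:2],1),t[2],np.round(t[3:],1))
r=onplane('top',[(169,141.5),(283.4,154.5)],150);print('rail top',r.round(1),np.linalg.norm(r[1]-r[0]))
print('tray',onplane('top',[(334,131),(296,186),(395,254),(431.5,199)],3).round(1))
# scene rail knobs
s=cv2.imread('pics/scene0.png');print(crop(s,210,370,140,250,'rail_s.png'))
E
```

```text
0.15829489667817143 5.44568964186436
[918.8 -85.2] m [ 44.3 389.    3.  181.  291.5  49.3]
[ 918.2 -161.4] m [ 44.5 395.    3.  183.  319.3  49.3]
[ 917.8 -236. ] m [ 44.5 398.    3.  182.  346.4  49.3]
[862.1 220.8] m [ 42.3 383.   34.  119.  180.6  70.4]
[862.3 160.5] m [ 42.4 388.   53.   20.  202.4  70.2]
[862.3 100.2] m [ 42.4 386.   11.  132.  224.3  70. ]
[861.9  39.9] m [ 42.6 379.   34.  117.  246.1  70. ]
[861.9 -20. ] m [ 42.9 382.   11.  132.  267.9  69.9]
[846.1 -85.9] m [ 43.8 388.    3.  185.  291.9  75.4]
[ 845.8 -161.1] m [ 43.4 388.    3.  181.5 319.4  75.3]
[ 846.1 -236.7] m [ 44.3 394.    2.  179.  347.   75.1]
[ 694.1 -570.6] m [ 54.9 734.   22.   53.  470.9 129.5]
[739.6  93.3] m [ 34.5 465.   11.  120.  226.7 114.2]
[697.6 554.2] m [ 56.4 291.   30.   17.   59.4 130.2]
[ 633.1 -211.7] m [ 50.5 386.   47.   19.  338.7 152.4]
[ 543.7 -340. ] m [ 50.8 401.   43.5  20.  386.6 185. ]
[462.5 558.8] m [ 57.8 410.  105.   30.   56.2 215.7]
[ 514.3 -224. ] c [ 33.9 395.   32.  132.  343.8 196. ]
[465.3 -25.2] c [ 33.3 392.   32.  127.  270.4 214.3]
[458.7  47.7] m [ 49.9 387.   48.   17.  243.5 216.8]
[454.9 186.4] c [ 33.2 387.   32.  132.  192.5 218.3]
[452.9 113.3] m [ 49.4 382.   46.5  16.5 219.3 218.9]
[ 424.  -352.7] m [ 34.2 410.   32.  143.  392.  229.4]
[309.1 256.2] m [ 47.8 386.  145.  124.  166.5 272.3]
rail top [[644.4 226.5 150. ]
 [611.2 -53.8 150. ]] 282.1854654783756
tray [[ 694.8 -202.3    3. ]
 [ 542.8  -96.4    3. ]
 [ 356.4 -364.7    3. ]
 [ 506.1 -466.6    3. ]]
5
```

View pics/rail_s.png

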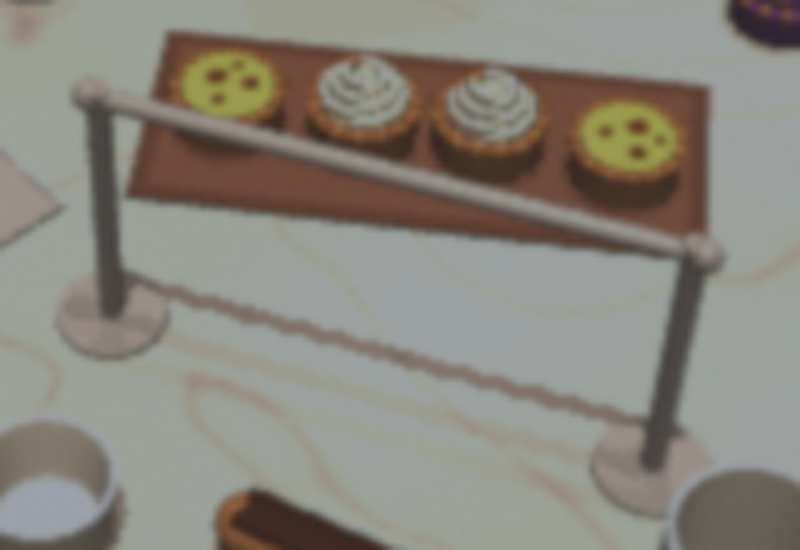

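Run:
```python
from h import *
for n in('top','scene'):
    p=cv2.imread(f'pics/{n}0.png'); hsv=cv2.cvtColor(p,cv2.COLOR_BGR2HSV)
    m=cv2.inRange(hsv,(24,100,60),(42,255,255)); 
    m=cv2.morphologyEx(m,cv2.MORPH_CLOSE,np.ones((5,5),np.uint8)); m=cv2.morphologyEx(m,cv2.MORPH_OPEN,np.ones((3,3),np.uint8))
    k,lab,st,ce=cv2.connectedComponentsWithStats(m)
    for i in range(1,k):
        if 100<st[i,4]<600:
            ct=max(cv2.findContours((lab==i).astype(np.uint8),cv2.RETR_EXTERNAL,cv2.CHAIN_APPROX_NONE)[0],key=len)
            mo=cv2.moments(cv2.convexHull(ct)); px=[mo['m10']/mo['m00'],mo['m01']/mo['m00']]
            print(n,st[i],np.round(px,1),onplane(n,px,27)[0].round(1))
r=onplane('scene',[(228.4,159),(351,190.4)],150);print('rail sc',r.round(1),np.linalg.norm(r[1]-r[0]))
p=cv2.imread('pics/top0.png');print(crop(p,285,445,120,265,'tray_t.png'))
p=cv2.imread('pics/scene0.png');print(crop(p,90,225,115,220,'tray_s.png'))
# caddy corners at z=70: from crop pixels (top scale 5, origin 90,180)
```

```text
top [174  52  13  35 336] [179.9  69.1] [863.6 221.4  27. ]
top [240  52  13  35 325] [246.1  68.9] [862.8  40.   27. ]
top [114 139  18  17 241] [122.3 146.9] [649.6 377.7  27. ]
top [335 187  19  19 292] [344.  195.8] [ 514.5 -223.4   27. ]
top [261 204  19  21 307] [270.2 213.9] [466.4 -24.4  27. ]
top [183 209  19  20 299] [192.3 218.2] [455.3 185.9  27. ]
top [384 220  19  19 291] [392.7 229. ] [ 425.1 -352.5   27. ]
scene [138 123  17  11 148] [146.2 128. ] [ 425.7 -349.    27. ]
scene [169 151  18  12 181] [177.6 156.5] [ 515.1 -221.1   27. ]
scene [247 151  18  12 180] [255.3 156.6] [467.8 -21.8  27. ]
scene [326 161  19  13 199] [335.2 167. ] [457.5 187.8  27. ]
scene [230 270  18  42 485] [238.8 290.8] [861.   40.2  27. ]
scene [322 288  13  44 552] [328.  309.6] [860.4 222.7  27. ]
rail sc [[614.9 -46.8 150. ]
 [646.1 228.8 150. ]] 277.35992436202474
4
5
```

View pics/tray_t.png

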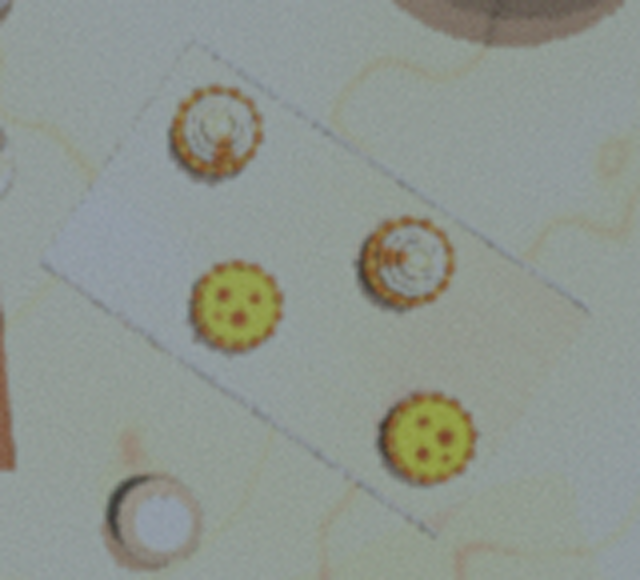

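View pics/tray_s.png

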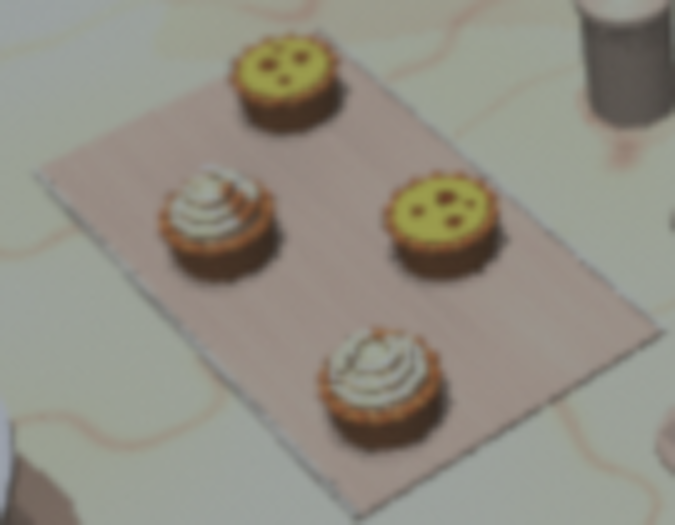

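View pics/caddy_t.png

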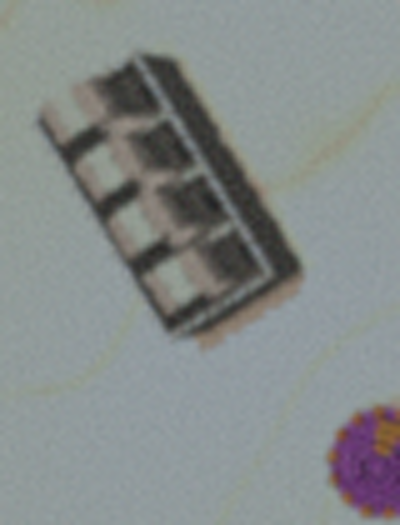

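View pics/caddy_s.png

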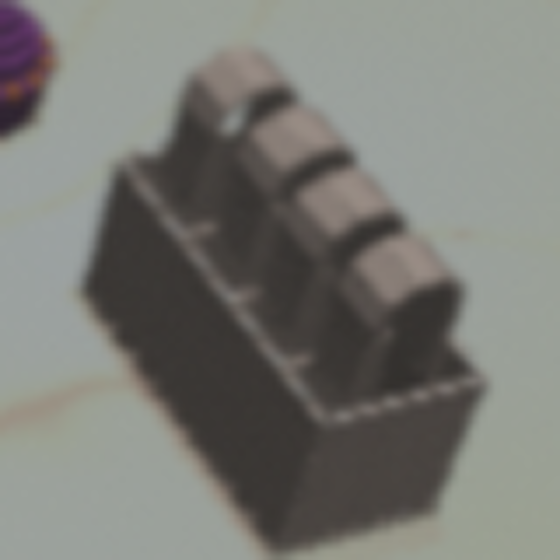

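Run:
```python
from h import *
def up(pts,k,x0,y0): return (np.array(pts,float)+.5)/k-.5+[x0,y0]
tt=onplane('top',up([(193,42),(42,262),(435,537),(588,312)],4,285,120),3)
ts=onplane('scene',up([(357,520),(663,332),(328,35),(37,175)],5,90,115),3)
for q in(tt,ts):
    print('tray',q.round(1).tolist(),q.mean(0).round(1)); y=(q[1]-q[2])+(q[0]-q[3]); print(np.degrees(np.arctan2(-y[0],y[1])))
ct=onplane('top',up([(142,52),(268,275),(178,337)],5,90,180),70)
cs=onplane('scene',up([(325,420),(125,155),(485,380)],7,370,130),70)
for q in(ct,cs): print('caddy',q.round(1).tolist(),np.linalg.norm(q[0]-q[1]))
print('mid diag top (corners 0,2):',(ct[0]+ct[2])/2)
print('scene diag (1,2):',(cs[1]+cs[2])/2)
d=ct[0]-ct[1];print('top caddy y yaw',np.degrees(np.arctan2(-d[0],d[1])))
d=cs[0]-cs[1];print('sc caddy y yaw',np.degrees(np.arctan2(-d[0],d[1])))
```

```text
tray [[697.3, -199.3, 3.0], [545.2, -94.0, 3.0], [356.7, -360.3, 3.0], [509.8, -467.1, 3.0]] [ 527.3 -280.1    3. ]
-35.14619571280353
tray [[704.5, -195.9, 3.0], [551.5, -89.0, 3.0], [366.6, -350.2, 3.0], [517.8, -461.0, 3.0]] [ 535.1 -274.     3. ]
-35.22029656248855
caddy [[529.7, 375.1, 70.0], [413.1, 307.9, 70.0], [381.0, 354.6, 70.0]] 134.6119497312938
caddy [[532.2, 381.2, 70.0], [415.9, 310.1, 70.0], [500.7, 434.4, 70.0]] 136.2991972819967
mid diag top (corners 0,2): [455.37005457 364.88807952  70.        ]
scene diag (1,2): [458.28364398 372.26598698  70.        ]
top caddy y yaw -60.01594654190917
sc caddy y yaw -58.57270648913852
```

```bash
cat >> h.py <<'E'
def quat(psi_deg,pos):
    az=np.degrees(np.arctan2(pos[1],pos[0]))
    psi=az+((psi_deg-az+90)%180-90)
    a=np.radians(psi)/2
    return [0.0,float(np.cos(a)),float(np.sin(a)),0.0]
def st(tag=''):
    s=observe(); print(tag,'t=%.1f'%s['time_s'],np.round(s['position'],1),'w=%.3f'%s['width'],'F',np.round(s['ft_force'],1),flush=True); return s
ZT=200
def goto(x,y,psi,z=ZT): move_to([x,y,z],quat(psi,(x,y)))
def pick_tart(x,y,psi):
    goto(x,y,psi); movel([x,y,40],vel=300)
    h=movel([x,y,4],vel=90,threshold=25); st('down hit=%s'%h)
    if h: return False
    set_gripper(0.62); s=st('grip')
    movel([x,y,ZT],vel=250); s=st('lift')
    return s['width']>0.64
def place_tart(x,y,psi,op=0.84):
    goto(x,y,psi); st('over'); movel([x,y,40],vel=300)
    h=movel([x,y,5.5],vel=80,threshold=25); st('placed hit=%s'%h)
    set_gripper(op); movel([x,y,60],vel=150); movel([x,y,ZT],vel=300); st('up')
C=np.array([529.5,-279.5]); YAW=np.radians(-35.0)
def tray(x,y): return C+x*np.array([np.cos(YAW),np.sin(YAW)])+y*np.array([-np.sin(YAW),np.cos(YAW)])
E
python3 - <<'E'
from h import *
x,y=466.6,-23.2
set_gripper(0.9); st()
goto(x,y,-5); st('above')
movel([x,y,40],vel=300); st()
h=movel([x,y,4],vel=90,threshold=25); st('down hit=%s'%h)
if not h:
    set_gripper(0.62); st('grip')
    movel([x,y,ZT],vel=250); st('lift')
    p,d=capture('scene'); cv2.imwrite('pics/g1.png',cv2.resize(p,(800,600)))
E
```

```text
t=0.4 [ 200.1 -458.1  193.3] w=0.899 F [ 0.3 -0.4  0.4]
above t=2.2 [466.6 -23.9 200. ] w=0.904 F [ 0.7 -0.2 -0.1]
 t=2.9 [467.2 -23.6  41.1] w=0.901 F [ 0.4 -0.9  0.5]
down hit=False t=3.4 [467.2 -23.2   4.8] w=0.900 F [ 0.1 -0.8  0.1]
grip t=3.8 [466.8 -23.2   4.3] w=0.615 F [-0.2 -0.1  0.8]
lift t=4.7 [466.  -23.2 198.8] w=0.616 F [-0.7 -0.8  0.2]
```

View pics/g1.png

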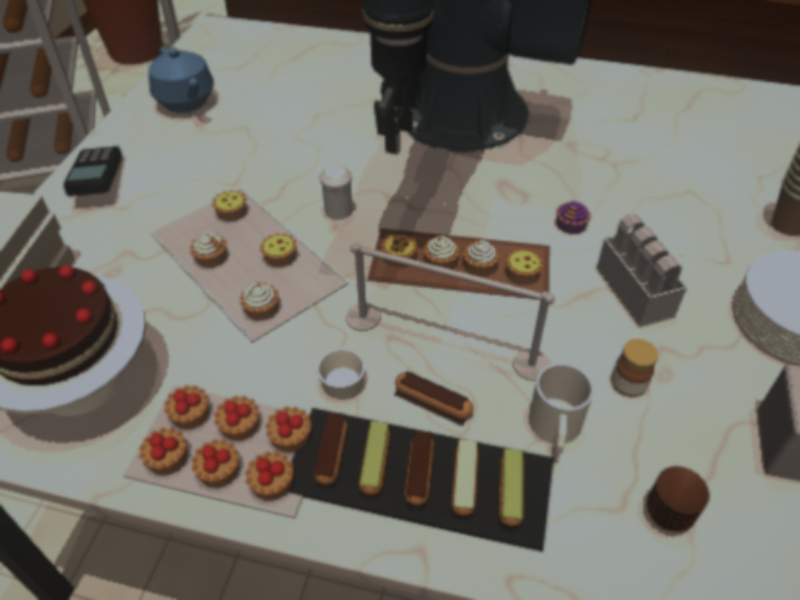

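Run:
```python
from h import *
x,y=466.6,-23.2
set_gripper(0.9)
goto(x,y,-5,120);movel([x,y,40],vel=300)
h=movel([x,y,4],vel=90,threshold=25); st('down hit=%s'%h)
for o in (0.65,0.6,0.57,0.54,0.51,0.48):
    set_gripper(o); s=st('grip %.2f'%o)
    if s['width']>o+0.02: break
movel([x,y,ZT],vel=200); st('lift')
p,d=capture('scene'); crop(p,200,370,60,200,'g2.png')
```

```text
down hit=False t=6.5 [467.4 -23.2   5.1] w=0.903 F [-0.   0.1  1.1]
grip 0.65 t=6.9 [466.8 -23.2   4.3] w=0.649 F [ 0.4 -0.3  0.2]
grip 0.60 t=7.1 [466.6 -23.2   4. ] w=0.601 F [-1.   0.2 -0. ]
grip 0.57 t=7.3 [466.6 -23.2   4. ] w=0.571 F [ 0.3  1.1 -1.2]
grip 0.54 t=7.5 [466.6 -23.2   4. ] w=0.539 F [ 0.3 -0.2 -0.2]
grip 0.51 t=7.7 [466.6 -23.2   4. ] w=0.510 F [-0.1  0.5  1.3]
grip 0.48 t=8.0 [466.6 -23.2   4. ] w=0.481 F [-0.8 -0.1 -0.3]
lift t=9.1 [466.1 -23.2 199.1] w=0.478 F [1.  0.4 0.4]
```

View pics/g2.png

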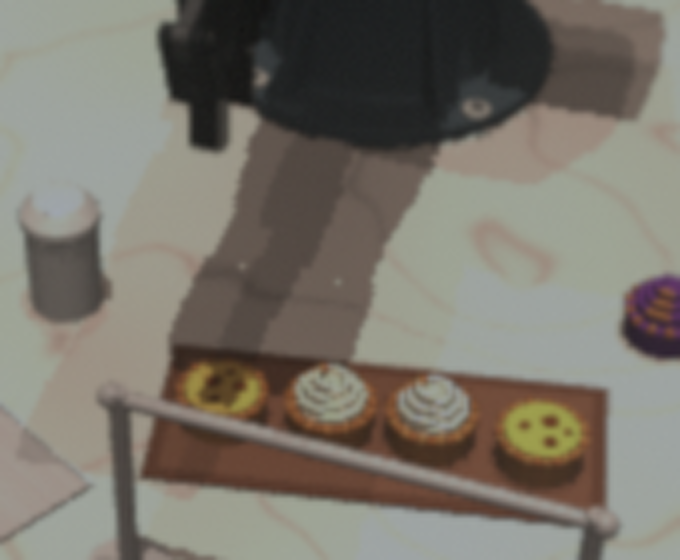

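Run:
```python
from h import *
s=st(); print(proj('scene',[s['position'],[466,-23,27]]),proj('top',[s['position']]),s['tcp_rot'],s['joint_positions'])
p,d=capture('top'); cv2.imwrite('pics/t2.png',cv2.resize(p,(800,600)))
P=heights('scene',capture('scene')[1]); print(P[92:98,238:246].reshape(-1,3)[::6].round())
```

```text
t=9.1 [466.  -23.2 199. ] w=0.479 F [0.9 0.  0.8]
[[254.5127692  103.31556717]
 [254.99105197 156.08310575]] [[271.74707485 214.0921075 ]] [-7.86372712e-06  9.99049075e-01 -4.35919814e-02 -8.27769654e-04] [-4.96660955e-02  1.44778385e-01 -1.03299162e-01  1.32437438e+00
  5.69419088e-06  1.60834185e+00]
[[ 159. -155.   -4.]
 [ 155. -136.   -3.]
 [ 162. -140.   -3.]
 [ 165. -146.   -6.]
 [ 177. -150.   -2.]
 [ 172. -131.   -3.]
 [ 179. -136.   -2.]
 [ 185. -141.   -3.]]
```

View pics/t2.png

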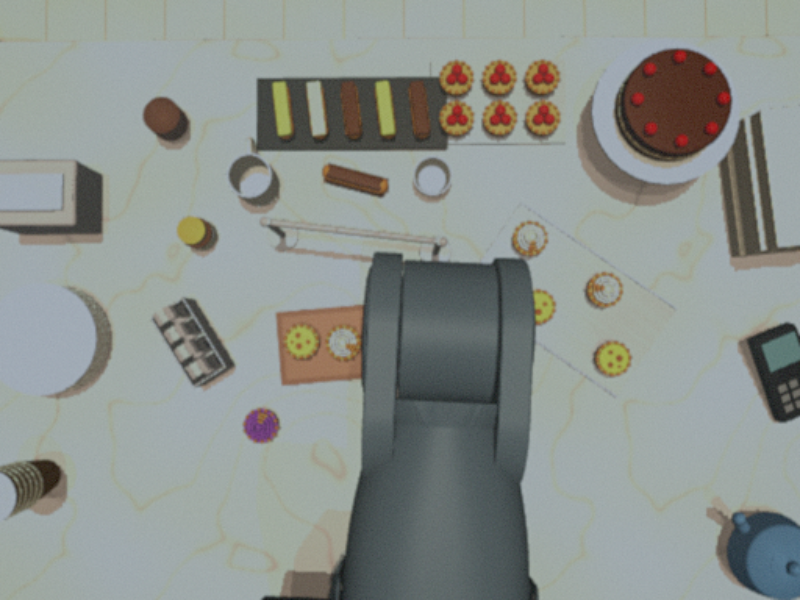

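Run:
```python
from h import *
goto(380,-60,80,200)
for i,w in enumerate((0.48,0.2,1.0)):
    set_gripper(w); st()
    p,d=capture('scene'); crop(p,190,350,50,170,f'g3_{i}.png')
a=cv2.hconcat([cv2.resize(cv2.imread(f'pics/g3_{i}.png'),(400,300)) for i in (0,1)]);b=cv2.hconcat([cv2.resize(cv2.imread(f'pics/g3_{i}.png'),(400,300)) for i in (2,2)])
cv2.imwrite('pics/g3.png',cv2.vconcat([a,b]))
```

```text
t=10.9 [380.1 -59.9 199.9] w=0.485 F [-0.5  0.5 -0.3]
 t=11.3 [380. -60. 200.] w=0.200 F [0.5 0.7 0.8]
 t=12.0 [380. -60. 200.] w=0.999 F [-0.4  0.3  0.4]
```

View pics/g3.png

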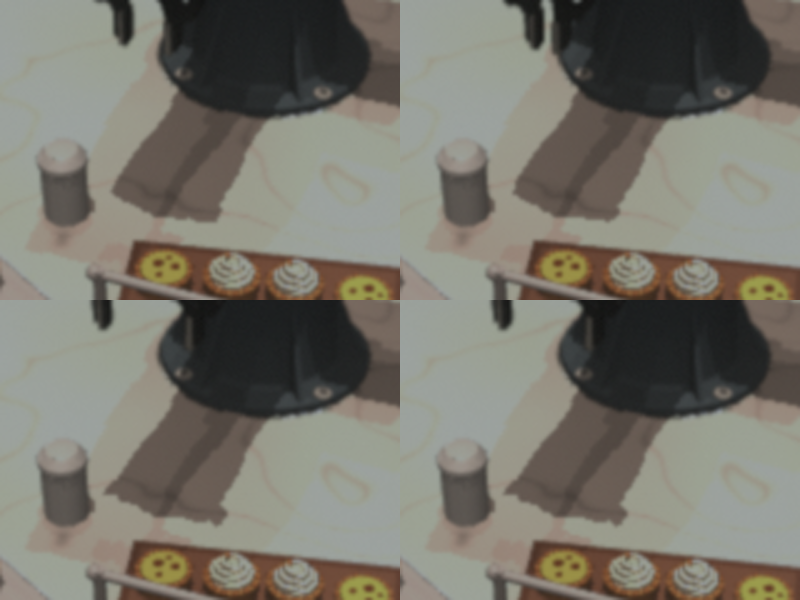

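Run:
```python
from h import *
print(proj('scene',[[380,-60,200],[375,-35,200],[385,-85,200]]))
x,y=466.6,-23.2
set_gripper(0.9)
goto(x,y,-5,120);movel([x,y,40],vel=300)
movel([x,y,4],vel=90,threshold=25); 
for i,w in enumerate((.9,0.65,.5)):
    set_gripper(w);st(); p,d=capture('scene'); crop(p,210,310,80,180,f'g4_{i}.png')
cv2.imwrite('pics/g4.png',cv2.hconcat([cv2.resize(cv2.imread(f'pics/g4_{i}.png'),(400,400)) for i in (0,2)]))
```

```text
[[248.46689529  80.66491388]
 [258.62541748  80.8811712 ]
 [238.32275199  80.45305232]]
 t=14.9 [467.2 -23.2   4.7] w=0.900 F [-0.   0.6  0.1]
 t=15.3 [466.6 -23.2   4. ] w=0.651 F [-0.   0.1 -0.1]
 t=15.6 [466.6 -23.2   4. ] w=0.499 F [-0.5  0.1 -0.3]
```

View pics/g4.png

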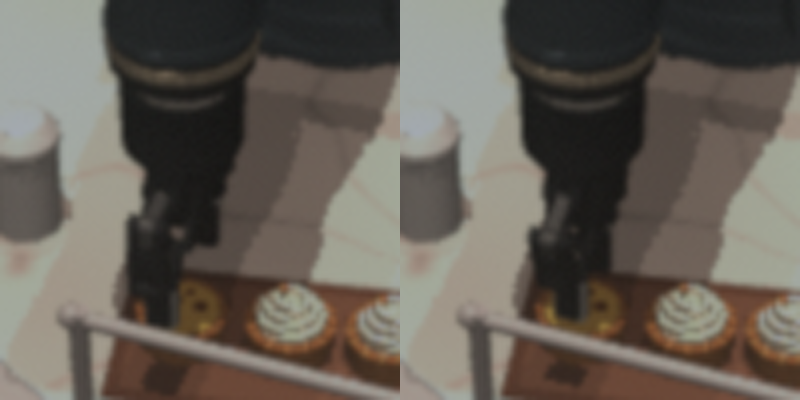

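Run:
```python
from h import *
x,y=466.6,-23.2
movel([x,y,120],vel=300)
goto(390,-80,80,120); set_gripper(0.0); st()
movel([390,-80,12],vel=300); st()
try:
    h=movel([390,-80,-20],vel=25,threshold=6); st('hit %s'%h)
except Exception as e: print(repr(e))
p,d=capture('scene'); crop(p,190,310,60,160,'g5.png')
movel([390,-80,60],vel=200)
```

```text
t=18.1 [390. -80. 120.] w=0.002 F [-0.7 -0.4 -0.1]
 t=18.6 [389.9 -80.   12.6] w=-0.003 F [ 0.3  0.1 -0.4]
hit False t=20.0 [390.1 -80.  -19.9] w=-0.001 F [ 1.3 -0.5  0.9]
```

View pics/g5.png

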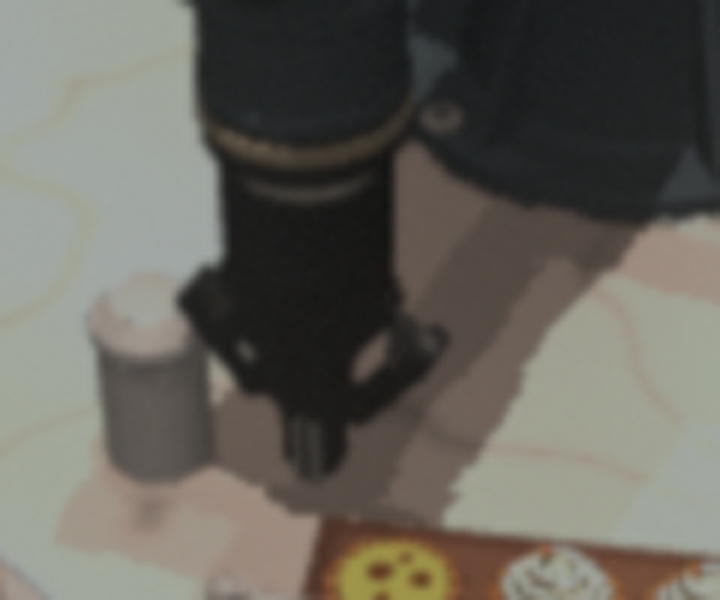

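The shut fingertips are still clear of the counter at a reported z of -20 (tip at about pixel (242,139)), so the real TCP is higher than the reported one. I'll measure the offset by touch.

Run:
```python
from h import *
movel([390,-80,-18],vel=300)
try:
    h=movel([390,-80,-60],vel=25,threshold=6); st('hit %s'%h)
except Exception as e: print(repr(e))
movel([390,-80,60],vel=200); st()
```

```text
hit True t=21.9 [389.6 -79.7 -37.4] w=0.006 F [-0.6  1.4  0.5]
 t=22.5 [389.7 -80.   59.3] w=-0.002 F [-0.4  0.4  0.6]
```

Run:
```python
from h import *
print(proj('scene',[[390,-80,z] for z in (-20,0,10,20,30)]).round(1))
movel([390,-80,-28],vel=300)
for z in range(-31,-50,-3):
    h=movel([390,-80,z],vel=20,threshold=6); s=st('hit %s z%d'%(h,z))
    if h or s['ft_force'][2]>8: break
movel([390,-80,60],vel=200)
```

```text
[[242.  147. ]
 [241.8 141.7]
 [241.7 139. ]
 [241.6 136.3]
 [241.5 133.6]]
hit False z-31 t=23.3 [390.9 -80.2 -30.1] w=0.001 F [ 0.7 -0.4  0.8]
hit False z-34 t=23.6 [390. -80. -34.] w=0.002 F [ 0.4 -1.2  0.3]
hit True z-37 t=23.8 [390.1 -79.9 -36.8] w=0.001 F [-0.   1.8  2.6]
```

```bash
cat >> h.py <<'E'
ZO=-36.6   # commanded z = true tip z + ZO
def goto(x,y,psi,z=ZT): move_to([x,y,z+ZO],quat(psi,(x,y)))
def lin(x,y,z,vel=150,th=None): return movel([x,y,z+ZO],vel=vel,threshold=th)
def pick_tart(x,y,psi,zt=4,w=0.62):
    set_gripper(0.92)
    goto(x,y,psi); lin(x,y,40,300)
    h=lin(x,y,zt,90,25); st('down hit=%s'%h)
    if h: lin(x,y,ZT,150); return False
    set_gripper(w); s=st('grip')
    lin(x,y,ZT,250); s=st('lift')
    return s['width']>w+0.02
def place_tart(x,y,psi,op=0.84,zt=5):
    goto(x,y,psi); lin(x,y,35,300); st('over')
    lin(x,y,12,80); h=lin(x,y,zt-0.5,30,6); st('placed hit=%s'%h)
    set_gripper(op); lin(x,y,60,150); lin(x,y,ZT,300); st('up')
E
python3 - <<'E'
from h import *
x,y=466.6,-23.2
print(pick_tart(x,y,-5))
p,d=capture('scene'); crop(p,200,310,60,170,'g6.png')
E
```

```text
down hit=False t=27.7 [467.2 -23.2 -31.8] w=0.919 F [ 0.2 -0.7 -0.2]
grip t=28.1 [467.3 -23.2 -31.2] w=0.661 F [-6.3  0.8 21.3]
lift t=29.0 [466.  -23.2 162.3] w=0.663 F [-0.5  0.2 -0.5]
True
```

View pics/g6.png

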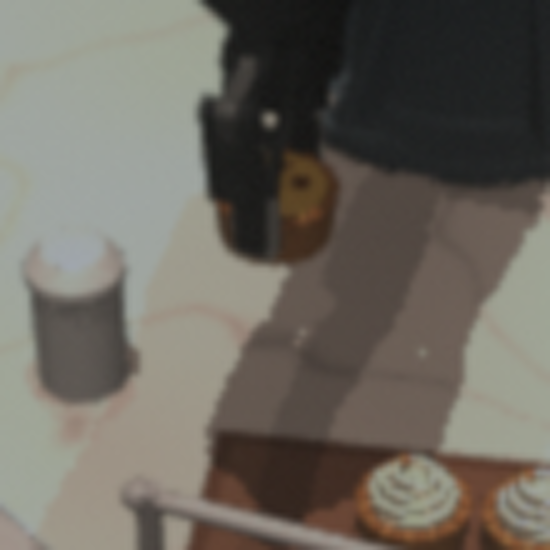

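Run:
```python
from h import *
x,y=tray(-45,-39); print(x,y)
place_tart(x,y,-35,op=0.84,zt=4)
goto(380,120,0,250)
p,d=capture('top'); cv2.imwrite('pics/t7.png',cv2.resize(p,(800,600)))
for t in find_tarts(p,d):
    if 350<t[0]<680 and -450<t[1]<260: print(np.round(t[:2],1),t[2],np.round(t[3:],1))
```

```text
470.26867698930454 -285.6359900914736
over t=30.8 [ 4.712e+02 -2.852e+02 -3.000e-01] w=0.664 F [0.5 0.  0.5]
placed hit=True t=31.5 [ 471.1 -286.1  -30.1] w=0.663 F [-0.1 -0.2  8.3]
up t=32.9 [ 470.1 -285.5  162.5] w=0.840 F [ 0.2 -0.2 -0.4]
[ 633.2 -211.7] m [ 50.4 388.   48.   19.  338.7 152.3]
[ 543.9 -340.2] m [ 50.7 391.   44.   21.  386.7 185. ]
[ 514.2 -224.1] c [ 33.8 394.   32.  129.  343.8 196. ]
[ 470.2 -288.9] m [ 34.2 401.   32.  135.  368.  212.2]
[460.9 187.4] c [ 33.2 287.   32.  140.  192.1 216.1]
[ 423.9 -352.8] m [ 34.5 407.   32.  140.  392.1 229.4]
```

View pics/t7.png

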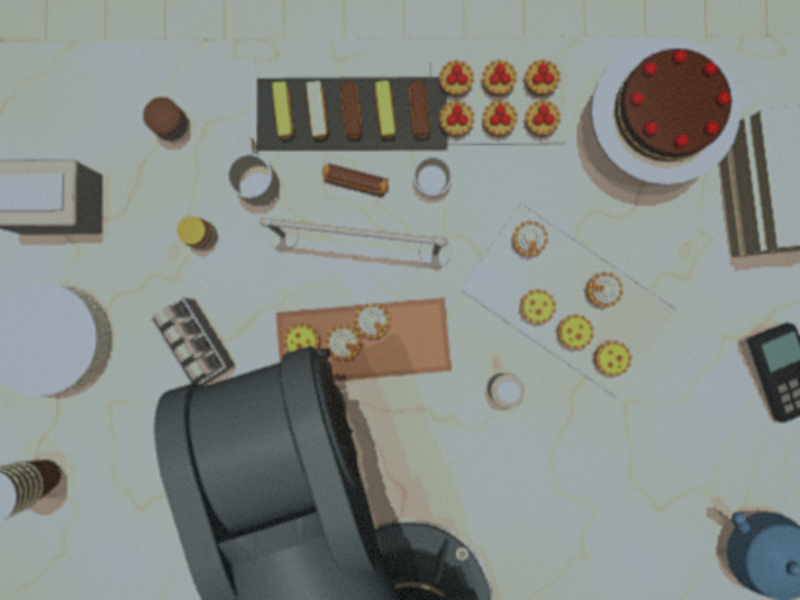

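```bash
cat >> h.py <<'E'
C=np.array([528.5,-279.0])
def look(name=None):
    p,d=capture('top')
    if name: cv2.imwrite('pics/'+name,cv2.resize(p,(800,600)))
    o=[t for t in find_tarts(p,d) if 340<t[0]<680 and -450<t[1]<290]
    for t in o: print(np.round(t[:2],1),'hue',t[5],'sat',t[6],'z',round(t[3]),'n',t[4])
    return o
E
python3 - <<'E'
from h import *
goto(330,-250,-35,200); look('t8.png'); st()
E
```

```text
[ 633.2 -211.7] hue 47.0 sat 19.0 z 51 n 387
[ 543.7 -340. ] hue 45.0 sat 19.0 z 51 n 402
[ 514.3 -224. ] hue 32.0 sat 134.0 z 34 n 394
[ 470.2 -288.9] hue 32.0 sat 140.0 z 34 n 402
[454.8 186.4] hue 32.0 sat 128.0 z 33 n 390
[ 423.9 -352.8] hue 32.0 sat 144.0 z 34 n 407
 t=36.0 [ 330.5 -249.4  163.5] w=0.842 F [0.2 0.2 0.1]
```

View pics/t8.png

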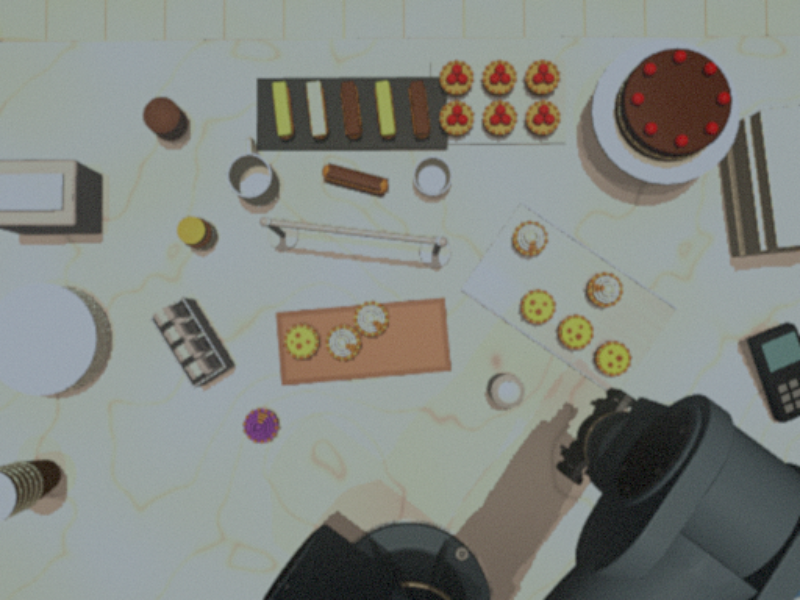

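```bash
cat >> h.py <<'E'
def find_all(p,d):
    """tartlet centres via distance-transform cores of the height mask (splits touching ones)"""
    z=heights('top',d)[...,2]
    m=((z>13)&(z<65)).astype(np.uint8); m=cv2.morphologyEx(m,cv2.MORPH_OPEN,np.ones((3,3),np.uint8))
    m=cv2.morphologyEx(m,cv2.MORPH_CLOSE,np.ones((3,3),np.uint8))
    dt=cv2.distanceTransform(m,cv2.DIST_L2,5)
    n,lab,stt,ce=cv2.connectedComponentsWithStats((dt>5.5).astype(np.uint8))
    hsv=cv2.cvtColor(p,cv2.COLOR_BGR2HSV); out=[]
    for i in range(1,n):
        q=onplane('top',ce[i],22)[0]; pk=dt[lab==i].max()
        if not(340<q[0]<690 and -460<q[1]<290) or pk>16: continue
        u,v=ce[i].astype(int); c=hsv[v-5:v+6,u-5:u+6].reshape(-1,3); h,s=np.median(c[:,0]),np.median(c[:,1])
        kind='c' if s>80 and 24<h<42 else ('m' if s<60 else '?')
        out.append((q[0],q[1],kind,stt[i,4],pk))
    return out
def look(name=None):
    p,d=capture('top')
    if name: cv2.imwrite('pics/'+name,cv2.resize(p,(800,600)))
    o=find_all(p,d)
    for t in o: print(np.round(t[:2],1),t[2],t[3],round(float(t[4]),1))
    return o
E
python3 - <<'E'
from h import *
look()
E
```

```text
[ 633.5 -211.5] m 106 10.8
[ 543.3 -339.1] m 112 10.8
[ 514.2 -223.6] c 110 11.0
[494.7  65.8] m 101 10.2
[ 470.4 -288. ] c 114 10.8
[455.  186.4] c 108 10.6
[452.3 114.1] m 100 10.0
[ 424.8 -352.2] c 113 10.6
```

Run:
```python
from h import *
ok=pick_tart(495.5,67.6,41,zt=7,w=0.63); print(ok)
if ok:
    x,y=tray(45,39); place_tart(x,y,-35,op=0.82,zt=5)
    look('t9.png')
```

```text
down hit=False t=38.8 [496.   67.7 -28.8] w=0.917 F [ 0.  -0.6  0.2]
grip t=39.2 [496.2  67.7 -28. ] w=0.661 F [-8.  -1.9 23.6]
lift t=40.1 [495.   67.5 162.3] w=0.661 F [-1.  -0.9 -1.7]
True
over t=42.1 [ 5.888e+02 -2.726e+02  1.000e-01] w=0.660 F [ 0.8  0.8 -0.7]
placed hit=True t=42.8 [ 588.7 -273.3  -26.8] w=0.663 F [0.7 0.6 7.2]
up t=44.2 [ 587.6 -272.8  162.7] w=0.821 F [-0.5  0.7 -0.7]
[ 633.  -211.5] m 102 10.6
[ 591.5 -270.5] m 69 8.6
[ 514.2 -223.6] ? 110 11.0
[ 476.4 -277.3] ? 17 6.4
[455.  187.5] c 100 10.2
[452.9 113.8] m 105 11.0
```

View pics/t9.png

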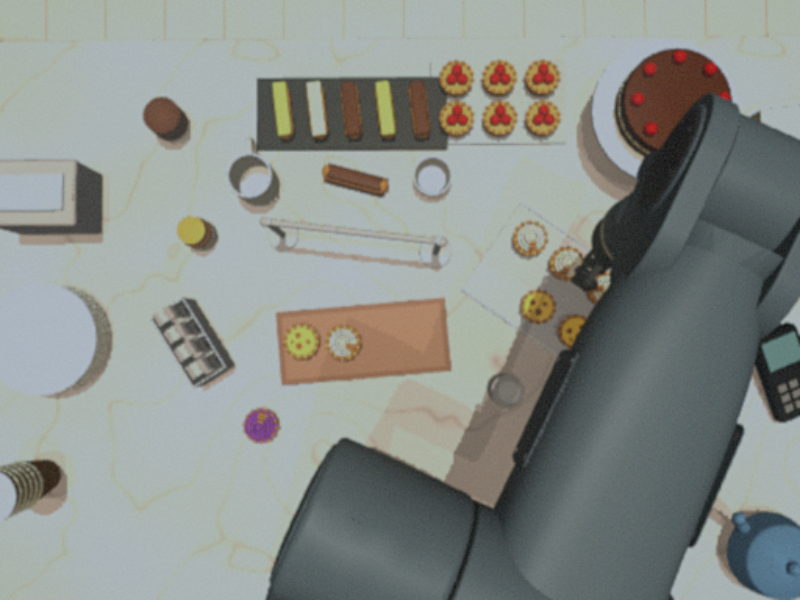

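Run:
```python
from h import *
ok=pick_tart(453.4,115.6,3,zt=7,w=0.63); print(ok)
if ok:
    x,y=tray(45,-117); place_tart(x,y,-35,op=0.82,zt=5)
    o=look()
    c=[t for t in o if t[2]=='c' and t[1]>100]
    if len(c)==1:
        ok=pick_tart(c[0][0]+.8,c[0][1]+2,3,zt=7,w=0.63); print(ok)
        if ok:
            x,y=tray(-45,117); place_tart(x,y,-35,op=0.82,zt=5)
            goto(400,300,60,200)
            look('t10.png')
```

```text
down hit=False t=47.2 [454.  115.7 -28.8] w=0.923 F [-0.6 -0.3  0.8]
grip t=47.5 [454.1 115.8 -28.1] w=0.661 F [-7.8 -1.9 24.3]
lift t=48.5 [452.8 115.5 162.3] w=0.654 F [-0.9  0.3 -0.5]
True
over t=51.0 [ 499.2 -400.8    0. ] w=0.660 F [-0.2 -0.2  0. ]
placed hit=True t=51.7 [ 499.  -401.3  -26.8] w=0.660 F [-0.1  0.3  6.5]
up t=53.1 [ 498.1 -400.5  162.7] w=0.817 F [ 0.5  0.3 -0.5]
[ 632.7 -210.9] m 101 10.2
[ 588.3 -275.5] m 107 10.6
[ 542.6 -338.4] m 102 10.2
[ 514.2 -223.6] c 110 11.0
[ 497.5 -404.3] m 115 11.2
[ 470.5 -288.2] c 116 11.0
[455.2 185.9] c 104 10.2
[ 424.4 -352.2] ? 115 11.0
down hit=False t=56.7 [456.5 188.1 -28.9] w=0.920 F [-0.2  0.5  0.2]
grip t=57.1 [456.7 188.2 -28.2] w=0.661 F [-6.6 -2.4 19.8]
lift t=58.0 [455.5 187.7 162.3] w=0.659 F [0.5 0.3 0.2]
True
over t=60.1 [ 5.596e+02 -1.569e+02 -3.000e-01] w=0.661 F [ 0.3 -0.  -0.1]
placed hit=True t=60.7 [ 559.8 -157.6  -27. ] w=0.659 F [-1.5  0.1 11.3]
up t=62.1 [ 558.5 -157.3  162.6] w=0.822 F [-0.1  0.  -0.5]
[ 633.5 -211.5] m 106 10.8
[ 588.6 -274.8] m 112 10.6
[ 559.2 -160. ] c 105 10.6
[ 543.8 -339. ] m 107 10.6
[ 514.2 -223.6] c 110 11.0
[ 497.5 -404. ] m 117 11.2
[ 470.6 -288.6] c 113 10.8
[ 424.4 -352.1] c 116 11.0
```

View pics/t10.png

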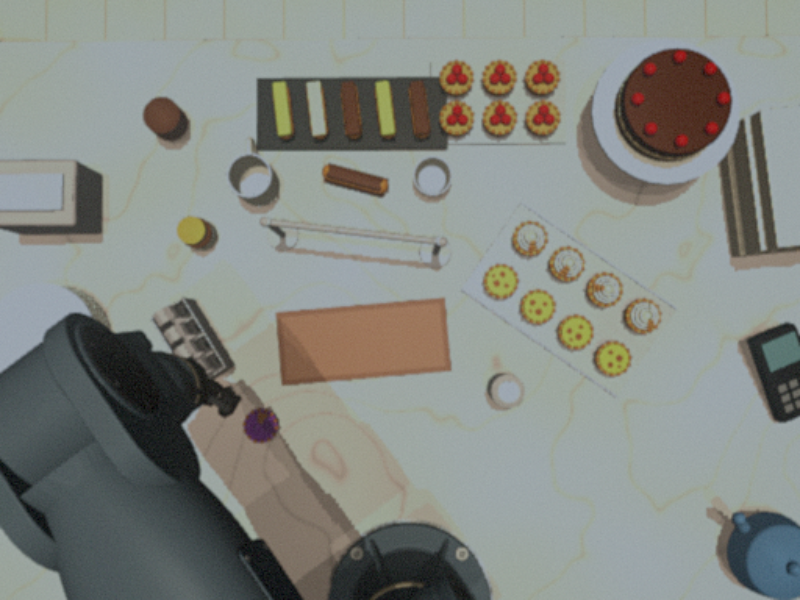

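```bash
cat >> h.py <<'E'
CC=np.array([456.4,367.8]); CY=np.radians(-60.0)
RC=np.array([629.0,89.3]); RY=np.radians(-6.6)
def fr(c,a,x,y): return c+x*np.array([np.cos(a),np.sin(a)])+y*np.array([-np.sin(a),np.cos(a)])
def pick_tong(yc,zt=76):
    x,y=fr(CC,CY,0,yc)
    set_gripper(0.72); goto(x,y,-60,260); lin(x,y,130,300)
    h=lin(x,y,zt,80,8); st('tong down hit=%s'%h)
    if h: return False
    set_gripper(0.3); s=st('tong grip')
    lin(x,y,170,150); lin(x,y,260,300); s=st('tong lift'); return s['width']>0.34
def hang_tong(yr):
    x,y=fr(RC,RY,0,yr); goto(x,y,np.degrees(RY),260); st('over')
    h=lin(x,y,125,150,8)
    if h: st('EARLY HIT'); return False
    h=lin(x,y,112.5,30,6); st('hang hit=%s'%h); return True
def release_tong():
    s=observe(); x,y=s['position'][:2]
    set_gripper(0.65); lin(x,y,200,150); lin(x,y,260,300); st('released')
E
python3 - <<'E'
from h import *
def up(pts,k,x0,y0): return (np.array(pts,float)+.5)/k-.5+[x0,y0]
q=onplane('scene',up([(245,75),(300,140),(350,200),(405,265)],7,370,130),118); print(q.round(1))
print([fr(CC,CY,0,y).round(1).tolist() for y in(-51,-17,17,51)])
for y in (84,28,-28,-84):
    x,yy=fr(RC,RY,0,y); print(solve_ik([x,yy,260+ZO],quat(-6.6,(x,yy))) is not None, solve_ik([x,yy,112+ZO],quat(-6.6,(x,yy))) is not None)
E
```

```text
[[419.1 342.2 118. ]
 [448.9 361.2 118. ]
 [475.4 377.8 118. ]
 [502.9 395.4 118. ]]
[[412.2, 342.3], [441.7, 359.3], [471.1, 376.3], [500.6, 393.3]]
True True
True True
True True
True True
```

Run:
```python
from h import *
ok=pick_tong(51); print(ok)
p,d=capture('scene'); cv2.imwrite('pics/k1.png',cv2.resize(p,(800,600)))
```

```text
tong down hit=False t=66.6 [500.9 393.6  40. ] w=0.721 F [-0.7  0.2 -0.6]
tong grip t=66.9 [500.8 393.6  39.9] w=0.396 F [-0.9  0.6  4. ]
tong lift t=68.2 [500.7 393.4 223.1] w=0.393 F [-0.1 -0.7 -0.7]
True
```

View pics/k1.png

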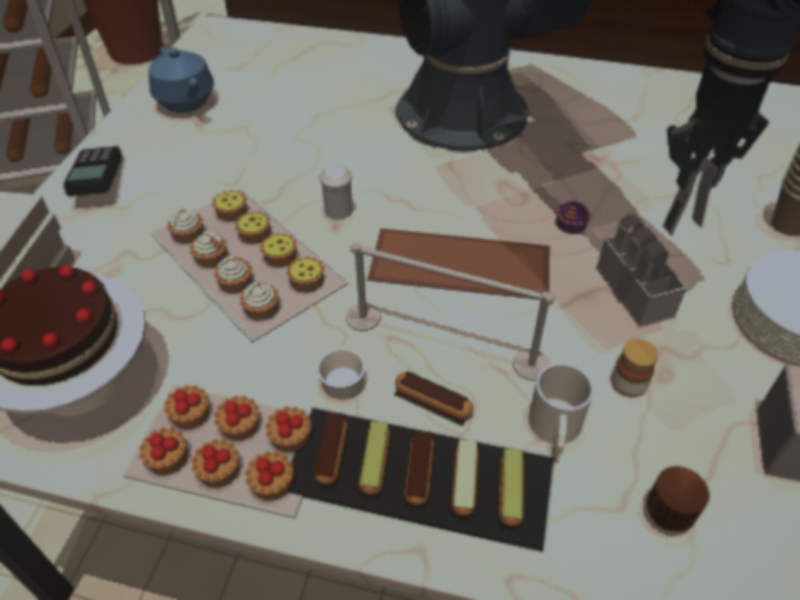

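Run:
```python
from h import *
print(hang_tong(84))
p,d=capture('scene'); crop(p,220,380,100,250,'k2.png')
```

```text
over t=69.8 [638.3 173.1 223. ] w=0.389 F [ 1.2  0.6 -0.2]
hang hit=True t=71.2 [638.9 172.8  77.6] w=0.391 F [-0.3 -0.4  5.7]
True
```

View pics/k2.png

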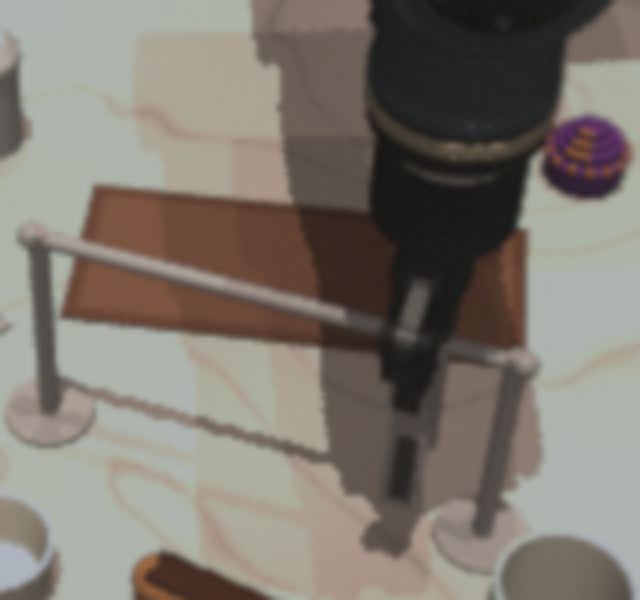

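Contact came at commanded z 77.6 (true 114.2), as expected for the bow resting on the bar. The picture shows legs either side of the bar near (323,185). I'll release it and look.

Run:
```python
from h import *
release_tong()
ok=pick_tong(17); print(ok)
p,d=capture('scene'); crop(p,220,380,100,250,'k3.png')
```

```text
released t=72.7 [639.3 172.9 223.4] w=0.651 F [ 0.4 -0.1  0.1]
tong down hit=False t=75.9 [471.4 376.6  40. ] w=0.719 F [-0.4  0.7 -0.8]
tong grip t=76.3 [471.4 376.6  40. ] w=0.392 F [-0.7  0.4  6. ]
tong lift t=77.5 [471.3 376.4 223.2] w=0.394 F [-0.4  0.8 -1.6]
True
```

View pics/k3.png

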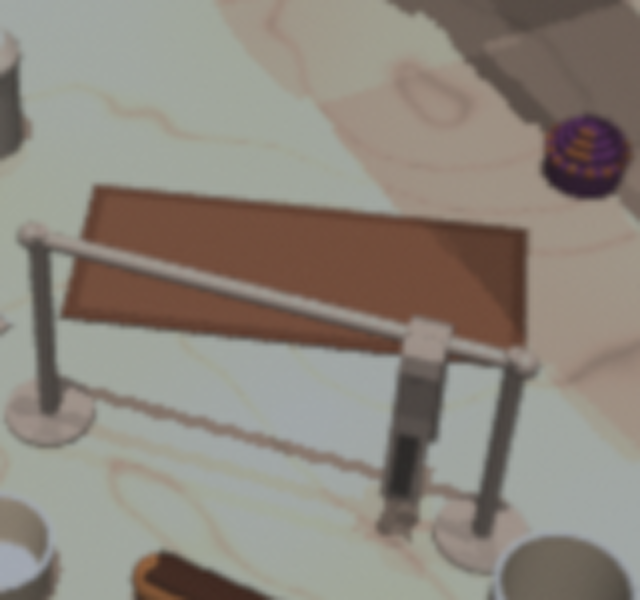

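The first pair hangs squarely astride the bar, at pixel (327,185) in the full picture. On to the others.

Run:
```python
from h import *
good=hang_tong(28)
if good:
    release_tong()
    for yc,yr in((-17,-28),(-51,-84)):
        if not pick_tong(yc): print('pick fail',yc);break
        if not hang_tong(yr): break
        release_tong()
    else:
        goto(400,300,60,200)
        p,d=capture('scene'); crop(p,220,380,100,250,'k4.png'); cv2.imwrite('pics/k4full.png',cv2.resize(p,(800,600)))
        look('k4top.png'); p,d=capture('top'); crop(p,160,300,130,180,'k4rail.png')
st()
```

```text
over t=79.1 [631.8 117.6 223. ] w=0.391 F [ 0.1  0.1 -0.4]
hang hit=True t=80.5 [632.6 117.2  78.1] w=0.394 F [-0.5  0.3  7.7]
released t=82.0 [633.  117.3 223.5] w=0.653 F [-0.   0.3 -0.7]
tong down hit=False t=85.1 [442.  359.5  39.9] w=0.718 F [0.1 0.5 0.5]
tong grip t=85.5 [442.  359.6  39.9] w=0.396 F [-0.2  0.4  5.8]
tong lift t=86.7 [441.8 359.4 223.2] w=0.392 F [ 0.5 -0.4 -1.3]
over t=88.1 [625.4  62.1 222.8] w=0.396 F [ 0.5  0.5 -0.8]
hang hit=True t=89.6 [626.   61.3  77.9] w=0.389 F [-1.7 -0.6  6.8]
released t=91.0 [626.4  61.3 223.5] w=0.648 F [ 0.6 -1.7 -0.8]
tong down hit=False t=94.1 [412.6 342.6  39.9] w=0.721 F [ 0.1 -0.1  1.1]
tong grip t=94.4 [412.8 342.6  40.1] w=0.394 F [ 0.4 -1.4  6.3]
tong lift t=95.6 [412.4 342.4 223.2] w=0.395 F [ 0.2  0.  -1.5]
over t=97.1 [619.    6.6 222.9] w=0.393 F [-0.2  1.1 -0.5]
hang hit=True t=98.5 [619.9   5.9  78.7] w=0.392 F [-0.9  0.7  8.5]
released t=100.0 [620.2   5.9 223.5] w=0.649 F [-0.7 -0.5 -0.9]
[ 633.5 -211.5] m 106 10.8
[ 588.6 -274.8] m 112 10.6
[ 559.  -160.5] c 108 10.6
[ 543.8 -339.8] m 106 10.6
[ 514.6 -224.2] c 105 10.4
[ 497.6 -404.2] m 116 11.4
[ 470.5 -288.2] c 116 11.0
[ 424.4 -352.1] c 116 11.0
 t=101.5 [400.8 299.5 163.4] w=0.652 F [ 0.5 -0.7  0.1]
```

View pics/k4.png

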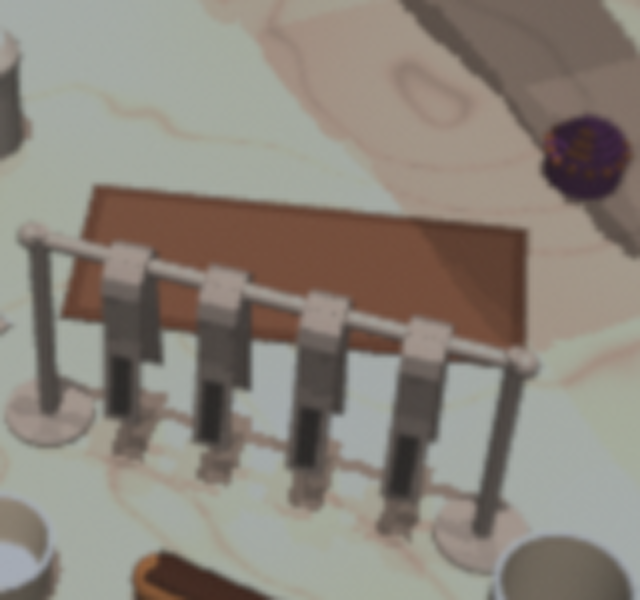

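View pics/k4full.png

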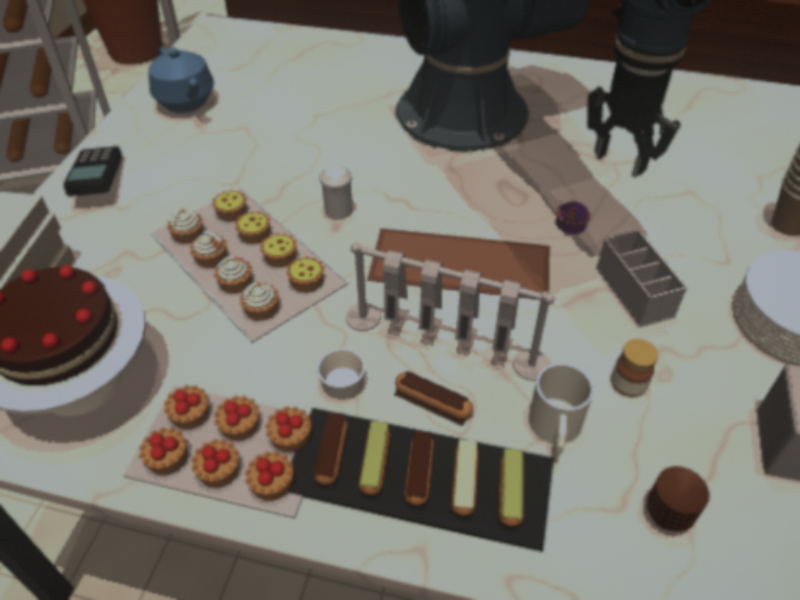

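View pics/k4rail.png

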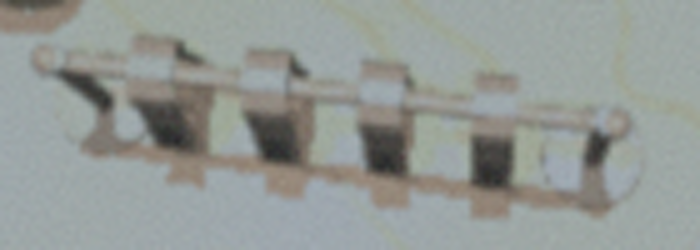

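View pics/k4top.png

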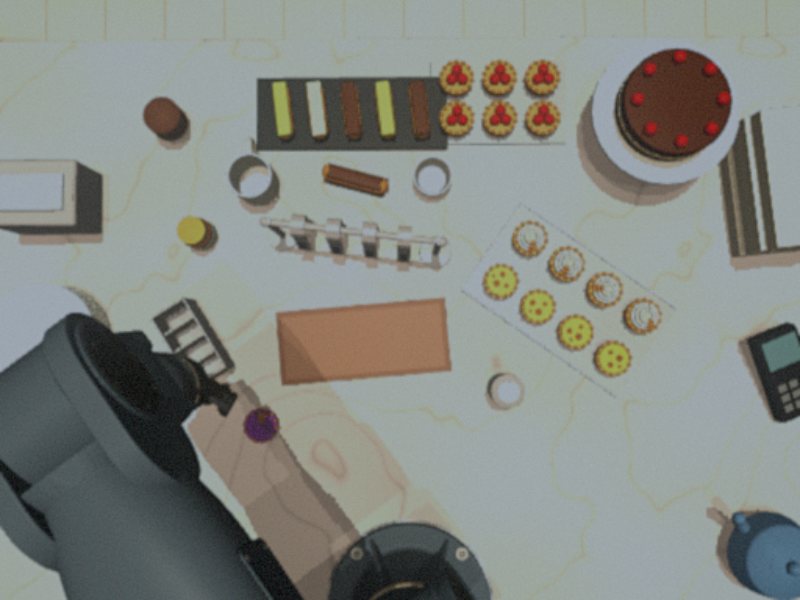

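Both rows stand straight, with steps of about 78 mm. All four pairs hang evenly and squarely astride the bar, at full scene pixels (252,174), (275,180), (300,187) and (325,194). The caddy and mat are empty, so I'm handing in.

Run:
```python
from h import *
wait(0.5); finish_job(); st()
```

```text
the job is handed in; nothing more can be done
the job is handed in; nothing more can be done
```

The job is handed in at about 102 s of the 210 s: all four fresh tartlets are on the display tray and all four pairs of tongs hang on the rail. I got no verdict.

- **Tartlets:** The two custards and two meringues stand upright in the empty places of their own rows. In the last top view, neighbours were 77–80 mm apart by centre (78 mm nominal), and both rows looked straight. One meringue had been knocked aside on the mat during the run, so I found it again before picking it up.
- **Tongs:** I hung them after the tartlets, about 56 mm apart by centre, which leaves roughly 30 mm free between pairs. Each stopped against the bar within about 1 mm of the height expected for a bow resting on it. The last pictures show one leg on each side of the bar and square to it.
- **Height disagreement:** The reported fingertip height was about 37 mm too low. My first three closures on a custard therefore shut above it without moving it. I measured the offset by touching the empty counter and corrected for it from then on.
- **Camera disagreement:** The two cameras differed by 2–3 mm sideways, so I checked the placing against the tartlets already on the tray.
- **Grip force:** Closing on the tartlets showed 20–24 N upward at the wrist, well under the 120 N limit. I did not find out why.
- **Everything else:** The other items showed no visible movement in the last pictures; I judged this by eye and did not measure it.

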